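Third hand for screwing down the band pusher mount

ROBOT

A 7-joint arm with a two-finger parallel gripper is mounted at the origin on the work surface. World frame = base frame: x ahead of the robot, y to its left, z up, the work surface at z = 0. Lengths are in m, angles in rad, forces in N, time in s.
With the tool pointing down it reaches from about 0.375 to 0.925 m from the base axis. Payload 3.1 kg.
Tool frame: the origin (TCP) lies between the finger pads; the fingertips stand 19 mm ahead of it and the grasp point (between the pads) is the TCP; z points along the fingers, y is the direction in which the jaws open and shut (so a half turn about z gives the same grasp; the last joint's range is limited). The gripper opens to 85 mm and grips with 20 to 120 N. Pads are 22 mm wide; open, the fingers measure 114 mm over their backs; the gripper's body (76 mm by 85 mm) begins 54 mm behind the grasp point. The pads swing forward as they close: fully open they stand 13 mm farther back than shut.
Start: joints at [-1.423, 0.383, 0.044, 1.598, -0.018, 1.161, -0.05], TCP at [0.158, 0.63, 0.227] pointing down, gripper open.
Joint ranges: [-2.61, 2.61], [-0.41, 2.15], [-1.48, 1.57], [0, 2.5], [-1.57, 4.71], [0.05, 1.97], [-2.85, 2.85]. Speed limits (rad/s): [2.79, 2.79, 3.14, 3.14, 3.14, 3.14, 3.14].

INTERFACE

Orientations are given as a unit quaternion [x, y, z, w].
In Python, from bench import move_ptp, movel, move_j, move_gripper, pause, inverse_kinematics, read_camera, camera_params, MotionError, sign_off, look_for, tip_of, read_time_s, read_qpos, read_joint_vel, read_effort, read_eef_pos, read_tcp_rot, read_ft_force, read_ft_torque, read_finger_gap gives the robot as it stands. Calls block until the motion is done:
- move_ptp(position, orientation): joint-space move of the TCP to a pose.
- movel(position, orientation=None, speed=0.15): straight line of the TCP; orientation=None keeps the orientation; speed is the mean speed in m/s.
- move_j(angles): joint-space move.
- move_gripper(opening, effort=None): finger opening in m; effort is the grip in N (None keeps the last); returns when the fingers have stopped.
- pause(seconds).
- inverse_kinematics(position, orientation): joint angles nearest the present ones, or None.
- read_camera(name): name is "scene" or "top"; returns the picture (420x560x3 uint8, red, green, blue); there is no depth.
- camera_params(name): a dict with "K" (3x3 intrinsics, pixels), "dist_coeffs" ([k1, k2, p1, p2, k3] as OpenCV has them; the pictures are not rectified), "camera_from_world" (4x4, takes a point from world to camera coordinates). Camera axes: x right, y down, z forward; pixel columns grow to the right and rows downward; lengths in m; the calibration is good to about 2 mm. A picture is of the moment at which its call begins. camera_params takes no time and is no camera call.
A pose or a line that the arm cannot do raises MotionError and nothing moves.
- sign_off(): hands the job in, once; it reports no verdict.
Trained networks look in the newest picture that a camera, given by its name, has taken for a name from the list of things; names that differ only in an ending like _2 or _b are one class to them, and where a whole thing is asked for, a point or a joint stands for the part that bears it (a point fixed in the world has none). Each returns a list of dicts, best first, with "confidence" (0 to 1); they miss things now and then, are a little off and sometimes report something else, mostly with a low value. They report only what shows in the picture. A call takes as long as a camera call. They do not tell look-alikes from the thing itself.
- look_for(camera, name): "at" ([column, row] in pixels, amid what is visible of it).
- tip_of(camera, name): "at" ([column, row] in pixels: a listed point, or the origin of a listed thing).
Readings, each from a call of its own:
- read_time_s(): time.
- read_qpos(): joint angles.
- read_joint_vel(): joint speeds.
- read_effort(): joint torques, N m.
- read_eef_pos(): TCP position.
- read_tcp_rot(): TCP orientation.
- read_ft_force(): force on the tool from outside, world axes, zero at the start.
- read_ft_torque(): the same for the moment, N m.
- read_finger_gap(): finger opening in m.
Only numpy, scipy, OpenCV 4.12 (cv2) and the standard library are available. Lean on these libraries where they do the work, as an engineer would, in place of code of your own. Each camera call takes 0.05 s, during which the arm holds its last target.

TASK

Push the stop carriage of the locating jig along its slide, towards the robot's left, until the spring detent clicks in at the end, and leave it there. Then bring the band pusher mount, flat on the counter with its front square and centred against the carriage's sprung pad, and press it steadily with about 8 newtons (the pad pushed in about halfway, never bottomed), as a third hand for the technician who will screw it down. Hold that push for three seconds and finish while still holding the mount and pressing; leave everything else on the counter where it is.

Things in the scene. Friction and masses are not known exactly. Their poses are not given: they have to be found in the camera images.
- jig: Locating jig, fixed to the counter: aluminium base 70 (x) x 240 (y) x 12 mm, a rail along y on it and at each end (y = -118..-102 and 102..118 mm) a dark steel end block, 46 mm high. Origin: centre of its underside, on the counter. x points away from the robot (turned up to 17 degrees), y along the slide to the robot's left, z up.
- carriage (a joint): Travel (m) along jig +y of the dark steel stop carriage: 60 mm along y, 56 along x, 22 to 50 mm above the counter. At v its centre is at jig x = 0, y = v - 0.070. Starts at 0 to 0.07. The detent seats at 0.140: the last 11 mm before it need 8 to 10 N, then it is drawn in and stays (home: above 0.137). Travel ends at 0.142 on the left end block.
- carriage_tab (a point): Top centre of the aluminium tab on the carriage, by which it is pushed or pinched: 14 mm wide along jig y, 26 mm along x, 50 to 95 mm above the counter, centred at jig x = +10 mm. Axes as the jig's.
- pad (a joint): How far the steel sprung pad on the carriage's near (-x) side is pushed in towards the carriage along the jig's +x, in m: 0 free, 0.020 bottomed. Spring stiffness 800 N/m without preload: 0.010 is 8 N.
- pad_face (a point): Centre of the pad's near face, 7 mm above the counter; moves with the pad. The pad is a plate 8 mm thick, 52 mm wide along y, 3 to 45 mm above the counter. Free, its face is at jig x = -75 mm (39 mm between the plate and the carriage) and at the carriage's centre in y. Axes as the jig's: press along +x.
- mount: Band pusher mount, loose, about 0.45 kg: steel foot 80 (x) x 64 (y) x 14 mm high; centred on it an aluminium block 40 (x) x 36 (y) mm, 14 to 60 mm up, to grip across y, with a pin on top to 74 mm. A lever with a black ball runs from its rear back and up to x = -112, z = 84 mm; it points roughly to the robot. Origin: centre of the foot's underside; +x to the flat front, away from the lever.
- mount_front (a point): Centre of the foot's flat front face (mount x = +40 mm, 7 mm above the underside): the face that goes against the pad. Axes as the mount's.
- bottle: Squat amber glass bottle with black cap, 60 mm diameter, 75 mm high, loose; origin centre of underside. The mount and this bottle stand on opposite sides, left and right, near the robot. To be left alone.
- case1: Lowest of a stack of three loose teal plastic bracket cases, each 80 x 110 x 22 mm; origin centre of underside. Leave alone.
- case2: Middle teal case of the stack; origin centre of underside. Leave alone.
- case3: Top teal case of the stack, its top 66 mm above the counter; origin centre of underside. Leave alone.
- mathieu: Steel Mathieu holder lying flat, about 140 x 45 x 8 mm, loose; origin at its pivot, on the counter. Leave alone.
- mirror: Chrome mouth mirror lying flat, 157 mm long along its x, 6 mm thick, loose; origin on the counter under its handle. Leave alone.
There are look-alikes about, which are no part of the job. There is more than one size of the mount; the one meant has the size given above.

How it is judged:
On the way, in this order (a step that is already met when the one before it is completed fails the run):
1. the carriage is clicked home in its detent (value of joint carriage above 0.137 m and velocity of joint carriage below 0.01 m/s), for 0.2 s.
2. with the carriage still clicked home, the mount is pressed square and centred on the pad with about 8 N, steadily for 1.5 s (value of joint carriage above 0.137 m and value of joint pad between 0.006 and 0.014 m and contact force between mount and jig between 4 and 12.5 N and y of mount_front in the frame of pad_face between -0.009 and 0.009 m and x of mount_front in the frame of pad_face between -0.004 and 0.004 m and angle between the x axis of mount and the x axis of pad_face, either way round below 0.1 rad and height (world z) of mount below 0.005 m and angle between mount's own z axis and vertical below 0.08 rad and contact force between any of the fingers, the arm and mount above 2 N), for 1.5 s.
At the end, for the whole second after the job is handed in: Carriage past 0.137 m; robot still pushing the mount (over 2 N); mount flat on the counter (under 5 mm high, 0.08 rad tilt), front on the pad within 4 mm, centred within 9 mm, square within 0.10 rad; pad in 6 to 14 mm; mount presses the jig with 4 to 12.5 N (all of step 2); the arm keeps its last pose, push and grip.
It fails at once if the sprung pad is driven to its bottom (more than 18.5 mm) (value of joint pad above 0.0185 m).
It fails at once if a thing to be left alone is moved more than 30 mm (distance of any of bottle, case1, case2, case3, mathieu, mirror from where it was at the start of the episode above 0.03 m).
It also fails if it takes over 62 s, if anything falls off the work surface, if the arm or the gripper's body presses on something with over 40 N, if the wrist force passes 120 N, or if a joint passes its speed limit or range.

## Working session

There is one attempt and no reset: what is moved stays moved. The work goes in short steps, each a Python script; the robot and the scene stay as the last script left them, time stands still between calls to the robot, and variables do not carry over. Pictures are saved under pics/ and viewed, and the job is handed in when it is done.

```bash
ls; mkdir -p pics; python3 - <<'E'
from bench import *
import cv2, numpy as np
for c in ("scene","top"):
    im=read_camera(c); cv2.imwrite(f"pics/{c}0.png",im[:,:,::-1])
    p=camera_params(c); print(c,p["K"],p["dist_coeffs"],np.round(p["camera_from_world"],3))
    for n in ("mount","mount_front","carriage_tab","pad_face","jig","bottle"):
        look=look_for(c,n)
        print(n,[(np.round(d["at"]).tolist(),round(d["confidence"],2)) for d in look],[(np.round(d["at"],1).tolist(),round(d["confidence"],2)) for d in tip_of(c,n)])
print(read_time_s(),read_eef_pos(),read_tcp_rot(),read_ft_force())
E
```

```text
pics
scene [[407.0687808    0.         282.58805173]
 [  0.         407.0687808  205.60637143]
 [  0.           0.           1.        ]] [-0.02942868  0.          0.          0.          0.        ] [[-0.747  0.665 -0.004  0.299]
 [ 0.412  0.458 -0.788 -0.114]
 [-0.522 -0.59  -0.616  1.363]
 [ 0.     0.     0.     1.   ]]
mount [([267.0, 142.0], 0.76)] [([232.8, 190.3], 0.78), ([268.7, 147.1], 0.66)]
mount_front [([268.0, 140.0], 0.95), ([228.0, 185.0], 0.57)] [([218.2, 195.4], 0.94), ([276.6, 136.9], 0.86), ([344.3, 259.6], 0.42)]
carriage_tab [([204.0, 253.0], 0.9)] [([196.8, 240.5], 0.67)]
pad_face [] [([229.3, 247.4], 0.48)]
jig [([215.0, 269.0], 0.56)] [([212.6, 274.5], 0.79), ([234.2, 192.9], 0.7)]
bottle [([346.0, 250.0], 0.8)] [([341.5, 258.7], 0.72), ([313.3, 380.4], 0.65)]
top [[531.85033521   0.         276.88829329]
 [  0.         531.85033521 216.66313792]
 [  0.           0.           1.        ]] [-0.20036074  0.          0.          0.          0.        ] [[ 0.003 -1.    -0.003  0.037]
 [-0.992 -0.003 -0.126  0.418]
 [ 0.126  0.003 -0.992  1.656]
 [ 0.     0.     0.     1.   ]]
mount [([359.0, 215.0], 0.94), ([402.0, 301.0], 0.89)] [([358.1, 214.5], 0.66), ([403.5, 303.1], 0.6)]
mount_front [([359.0, 219.0], 0.67), ([401.0, 302.0], 0.57)] [([406.9, 320.7], 0.78), ([352.4, 202.6], 0.61)]
carriage_tab [([292.0, 144.0], 0.97)] [([290.0, 131.9], 0.87), ([278.0, 141.8], 0.53)]
pad_face [([292.0, 144.0], 0.35)] [([293.3, 164.6], 0.68)]
jig [([283.0, 144.0], 0.95)] []
bottle [([360.0, 218.0], 0.74), ([222.0, 229.0], 0.63), ([408.0, 172.0], 0.47)] [([225.0, 232.7], 0.76)]
1.3 [0.15815513 0.63048533 0.22686847] [ 1.22606035e-01  9.92455420e-01  7.89767399e-06 -1.13895552e-05] [ 0.84162971  0.04291871 -0.13209623]
```

```bash
python3 - <<'E'
import cv2
a=cv2.imread("pics/scene0.png");b=cv2.imread("pics/top0.png")
cv2.imwrite("pics/sceneb.png",cv2.resize(a,(800,600),interpolation=cv2.INTER_CUBIC))
cv2.imwrite("pics/topc.png",cv2.resize(b[80:350,170:500],None,fx=2.2,fy=2.2,interpolation=cv2.INTER_CUBIC)[:600,:800])
E
```

```text
(no output)
```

View pics/sceneb.png

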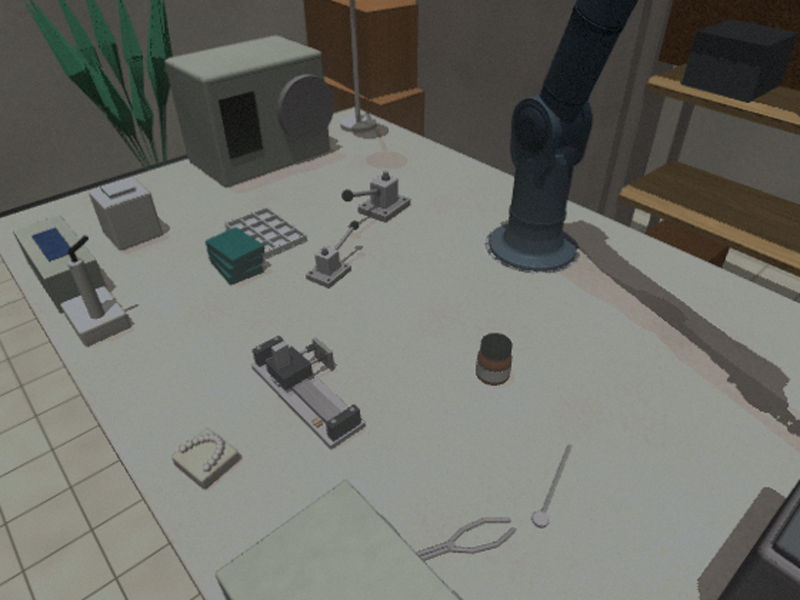

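View pics/topc.png

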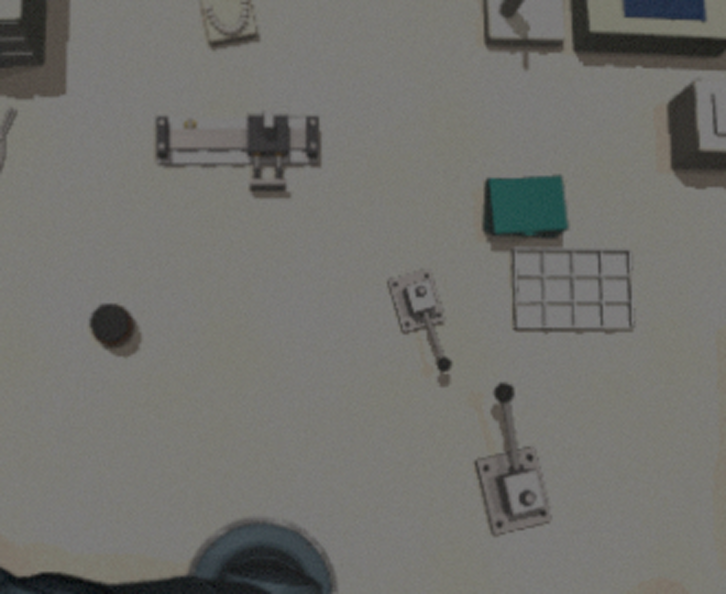

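View pics/top0.png

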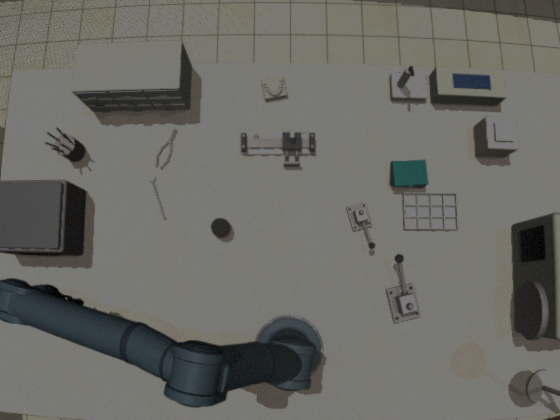

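```bash
cat > h.py <<'E'
import numpy as np, cv2
from bench import *
from scipy.spatial.transform import Rotation as R
P={c:camera_params(c) for c in("scene","top")}
def toz(c,px,z):
    p=P[c];K=np.array(p["K"]);T=np.array(p["camera_from_world"])
    u=cv2.undistortPoints(np.array([[px]],float),K,np.array(p["dist_coeffs"],float))[0,0]
    r=T[:3,:3].T@np.array([u[0],u[1],1]);o=-T[:3,:3].T@T[:3,3]
    return o+r*(z-o[2])/r[2]
def proj(c,pts):
    p=P[c];T=np.array(p["camera_from_world"])
    return cv2.projectPoints(np.array(pts,float).reshape(-1,3),cv2.Rodrigues(T[:3,:3])[0],T[:3,3],np.array(p["K"]),np.array(p["dist_coeffs"],float))[0][:,0]
def fr(x,y,th,pts):
    c,s=np.cos(th),np.sin(th);pts=np.array(pts,float)
    return np.c_[x+c*pts[:,0]-s*pts[:,1],y+s*pts[:,0]+c*pts[:,1],pts[:,2]]
def box(x0,x1,y0,y1,z):return [[x0,y0,z],[x1,y0,z],[x1,y1,z],[x0,y1,z]]
def mountl():
    return [box(-.04,.04,-.032,.032,.014),box(-.04,.04,-.032,.032,0),box(-.02,.02,-.018,.018,.06),[[-.112,0,.084],[-.112,0.001,.084]]]
def jigl(v):
    yc=v-.07
    return [box(-.035,.035,-.12,.12,.012),box(-.028,.028,yc-.03,yc+.03,.05),box(-.003,.023,yc-.007,yc+.007,.095),box(-.075,-.067,yc-.026,yc+.026,.045)]
def draw(c,im,things,roi,f,out):
    x0,y0,x1,y1=roi
    a=cv2.resize(im[y0:y1,x0:x1,::-1],None,fx=f,fy=f,interpolation=cv2.INTER_CUBIC);b=a.copy()
    a=cv2.convertScaleAbs(a,alpha=1.6);b=cv2.convertScaleAbs(b,alpha=1.6)
    for (x,y,th,ls) in things:
        for l in ls:
            q=(proj(c,fr(x,y,th,l))+.5-[x0,y0])*f
            cv2.polylines(b,[np.round(q).astype(int)],True,(0,0,255),1)
    cv2.imwrite(out,np.hstack([a,b]))
def snap(c):
    return read_camera(c)
E
python3 - <<'E'
from h import *
print("A",toz("top",[358.3,214.5],0),toz("top",[352.4,202.6],.007),"scene",toz("scene",[232.8,190.3],0),toz("scene",[218.2,195.4],.007))
print("B",toz("top",[403.5,303.1],0),toz("top",[406.9,320.7],.007))
print("tab",toz("top",[290,131.9],.095),toz("scene",[196.8,240.5],.095))
print("pad",toz("top",[293.3,164.6],.007),toz("scene",[229.3,247.4],.007))
print("jig",toz("scene",[212.6,274.5],0))
for n,r in(("m",(335,190,385,260)),("j",(230,120,325,175))):
    im=cv2.imread("pics/top0.png")[r[1]:r[3],r[0]:r[2]]
    f=8 if n=="j" else 8
    cv2.imwrite(f"pics/crop_{n}.png",cv2.convertScaleAbs(cv2.resize(im,None,fx=f,fy=f,interpolation=cv2.INTER_CUBIC),alpha=1.6))
E
```

```text
A [ 0.42864306 -0.2242671   0.        ] [ 0.46634083 -0.20469203  0.007     ] scene [ 0.4104378  -0.22485479  0.        ] [ 0.46494926 -0.22502109  0.007     ]
B [ 0.14323935 -0.36744561  0.        ] [ 0.087329   -0.37639777  0.007     ]
tab [ 0.67480401 -0.00179506  0.095     ] [ 0.66602662 -0.00638297  0.095     ]
pad [ 0.59049882 -0.0142617   0.007     ] [ 0.57422449 -0.01556421  0.007     ]
jig [0.65762043 0.02881522 0.        ]
```

View pics/crop_m.png

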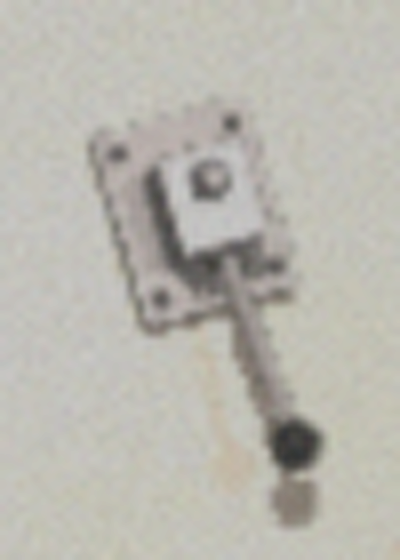

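View pics/crop_j.png

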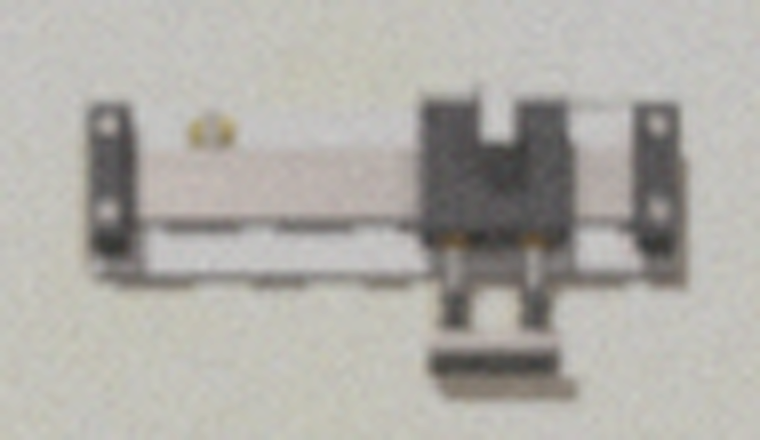

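```bash
cat >> h.py <<'E'
from scipy.optimize import least_squares
E
python3 - <<'E'
from h import *
def fit(obs,x0):
    # obs: (cam, local pt, px)
    def res(p): return np.concatenate([proj(c,fr(*p,[l]))[0]-px for c,l,px in obs])
    s=least_squares(res,x0,loss="soft_l1");print(np.round(s.x,4),"res",np.round(res(s.x).reshape(-1,2),1).tolist());return s.x
cr=lambda x,y,ox,oy:np.array([x/8+ox-.5,y/8+oy-.5])
m=[("top",[.04,.032,.014],cr(92,138,335,190)),("top",[.04,-.032,.014],cr(245,100,335,190)),("top",[-.04,-.032,.014],cr(297,292,335,190)),("top",[-.04,.032,.014],cr(145,325,335,190)),
("top",[-.112,0,.084],cr(296,443,335,190)),("top",[0,0,.074],cr(210,180,335,190)),("top",[.02,.018,.06],cr(160,160,335,190)),("top",[.02,-.018,.06],cr(243,142,335,190)),("top",[-.02,-.018,.06],cr(262,230,335,190)),("top",[-.02,.018,.06],cr(190,252,335,190))]
pm=fit(m,[.43,-.22,.2])
j=[("top",[.028,-.102,.046],cr(635,102,230,120)),("top",[.028,-.118,.046],cr(680,102,230,120)),("top",[.028,.118,.046],cr(88,102,230,120)),("top",[.028,.102,.046],cr(130,102,230,120)),("top",[-.035,.12,.012],cr(95,272,230,120))]
pj=fit(j[:4],[.66,0.02,0])
im=cv2.imread("pics/top0.png")[:,:,::-1];sc=cv2.imread("pics/scene0.png")[:,:,::-1]
np.save("pm.npy",pm);np.save("pj.npy",pj)
draw("top",im,[(*pm,mountl())],(335,190,385,260),8,"pics/f1.png")
draw("top",im,[(*pj,jigl(.02))],(230,115,330,175),4,"pics/f2.png")
draw("scene",sc,[(*pm,mountl()),(*pj,jigl(.02))],(165,150,265,320),4,"pics/f3.png")
E
python3 -c "
import cv2,numpy as np
a=cv2.imread('pics/f3.png');print(a.shape);cv2.imwrite('pics/f3.png',cv2.resize(a,None,fx=.85,fy=.85))"
```

```text
[ 0.4228 -0.2237  0.2488] res [[-0.0, -0.6], [-0.0, -0.6], [-0.0, -0.7], [-0.2, 0.1], [0.2, 3.3], [1.0, 1.3], [-0.7, -0.4], [-0.0, -0.9], [0.9, 0.4], [-1.1, 0.4]]
[0.6601 0.0375 0.0023] res [[0.3, -0.0], [-0.3, 0.0], [0.1, 0.0], [-0.1, -0.0]]
(680, 800, 3)
```

View pics/f1.png

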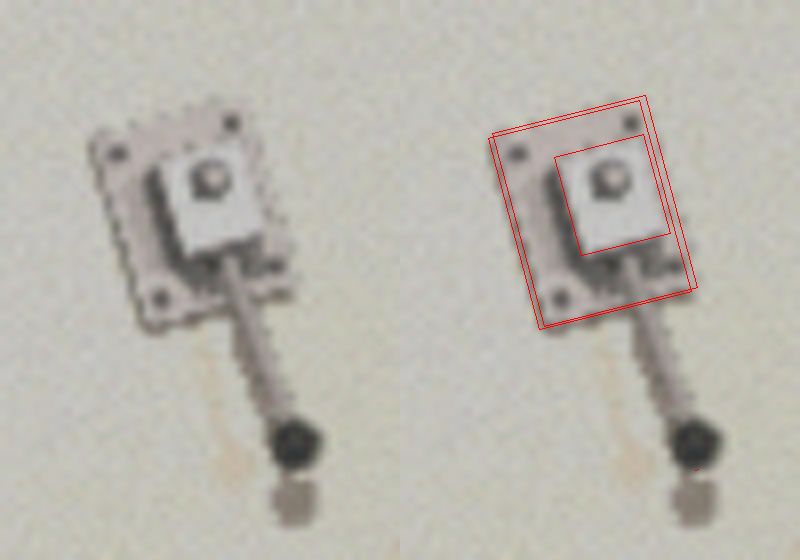

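View pics/f2.png

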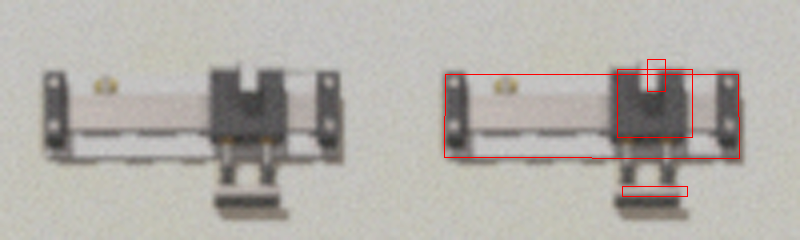

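View pics/f3.png

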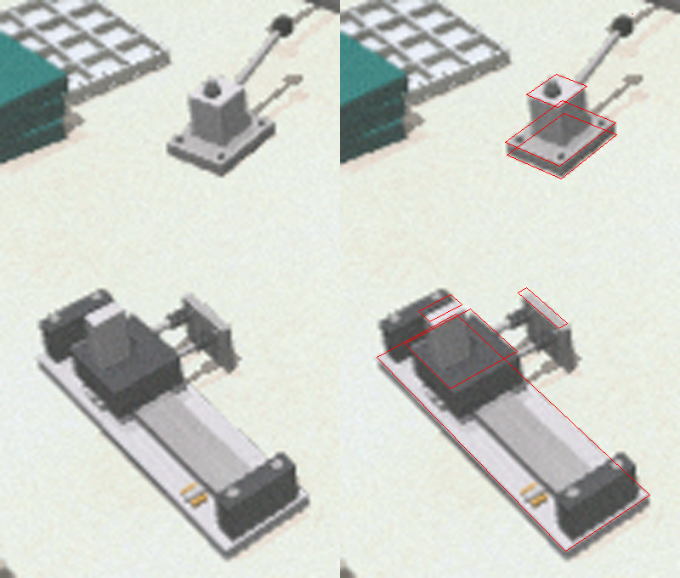

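```bash
python3 - <<'E'
import cv2
g=lambda c,r,f,n:cv2.imwrite(n,cv2.convertScaleAbs(cv2.resize(cv2.imread(f"pics/{c}0.png")[r[1]:r[3],r[0]:r[2]],None,fx=f,fy=f,interpolation=cv2.INTER_CUBIC),alpha=1.6))
g("top",(380,245,430,320),8,"pics/B.png")
g("scene",(210,120,300,205),8,"pics/S.png")
g("scene",(170,230,260,315),7,"pics/J.png")
E
```

```text
(no output)
```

View pics/B.png

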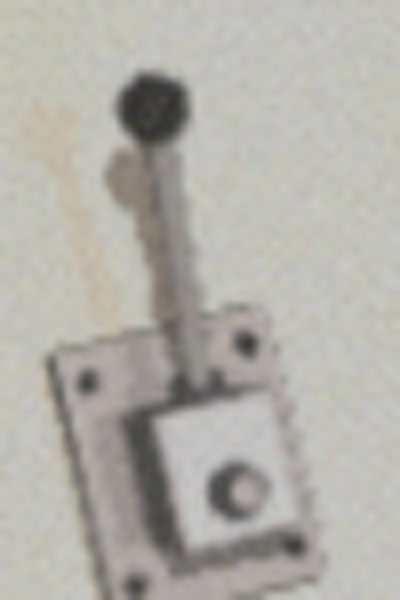

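View pics/S.png

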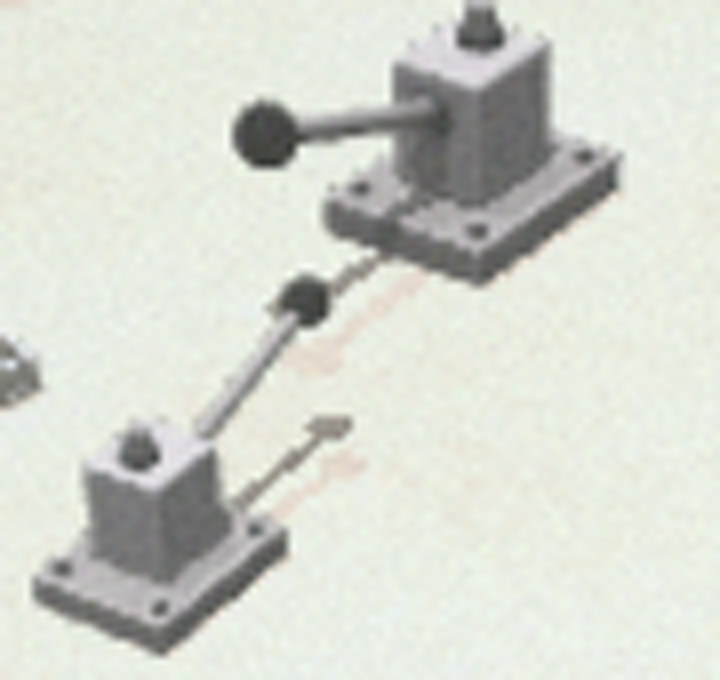

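View pics/J.png

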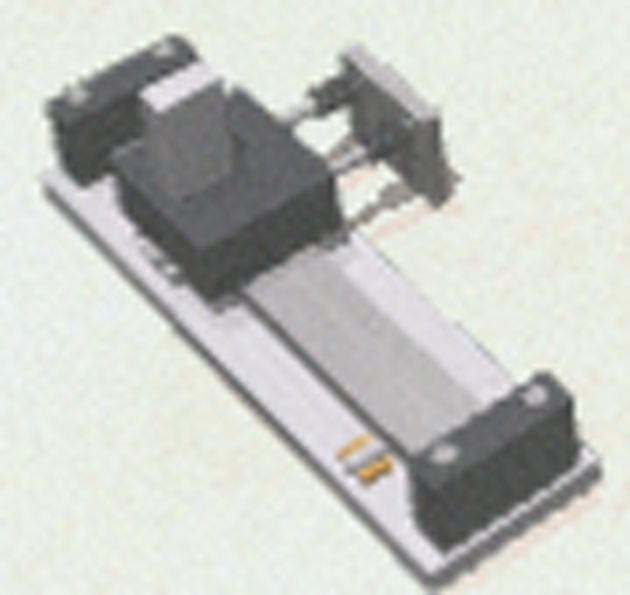

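```bash
cat > fit.py <<'E'
from h import *
def fit(obs,x0,free):
    def res(p): return np.concatenate([proj(c,fr(p[0],p[1],p[2],[free(np.array(l),p)]))[0]-px for c,l,px in obs])
    s=least_squares(res,x0,loss="soft_l1",x_scale=[.01,.01,.1]+[.1]*(len(x0)-3));print(np.round(s.x,4),"rms",np.sqrt((s.fun**2).mean()));print(np.round(res(s.x).reshape(-1,2),1).tolist());return s.x
cr=lambda x,y,ox,oy,f=8:np.array([(x+.5)/f+ox-.5,(y+.5)/f+oy-.5])
E
python3 - <<'E'
from fit import *
T=lambda l,x,y:("top",l,cr(x,y,335,190)); S=lambda l,x,y:("scene",l,cr(x,y,210,120))
A=[T([.04,.032,.014],92,138),T([.04,-.032,.014],240,100),T([-.04,-.032,.014],297,288),T([-.04,.032,.014],145,325),T([-.112,0,.084],296,443),T([.02,.018,.06],160,160),T([.02,-.018,.06],243,142),T([-.02,-.018,.06],264,232),T([-.02,.018,.06],190,252),
S([.04,-.032,.014],36,578),S([.04,.032,.014],162,632),S([-.04,.032,.014],286,540),S([.02,-.018,.06],85,465),S([.02,.018,.06],152,490),S([-.02,.018,.06],215,445),S([-.02,-.018,.06],165,423),S([-.112,0,.084],305,300),S([.04,.032,0],165,655),S([-.04,.032,0],286,562)]
p=fit(A,[.42,-.22,.25,1],lambda l,p:l*p[3])
p=fit(A,[.42,-.22,.25],lambda l,p:l); np.save("pm.npy",p)
TB=lambda l,x,y:("top",l,cr(x,y,380,245))
B=[TB([-.04,-.032,.014],267,300),TB([-.04,.032,.014],50,352),TB([-.112,0,.084],153,107),TB([-.02,.018,.06],157,415),TB([-.02,-.018,.06],270,390),TB([.02,-.018,.06],300,525),TB([.02,.018,.06],185,555),
S([-.04,-.032,.014],325,215) if 0 else S([-.04,.032,.014],478,262)]
fit(B[:7],[.14,-.36,3.3,1],lambda l,p:l*p[3])
E
```

```text
[ 0.4223 -0.2238  0.2664  0.9397] rms 0.7141177310898955
[[0.5, 0.3], [-0.1, 0.2], [-0.7, -0.8], [0.4, -0.5], [-0.1, 1.2], [-0.5, 0.2], [-0.6, -0.3], [0.1, -0.0], [-0.9, 0.3], [0.2, -0.4], [-0.3, -0.8], [-0.7, -1.4], [-0.1, 0.5], [0.3, 0.8], [0.2, 0.6], [-2.2, 0.0], [1.0, -1.6], [-0.3, -0.2], [-0.5, -0.7]]
[ 0.4227 -0.2231  0.2651] rms 1.1135248682156362
[[-0.4, -0.4], [0.1, -0.8], [-0.1, -0.4], [-0.2, 0.2], [0.5, 3.1], [-1.0, -0.3], [-0.4, -1.0], [0.5, -0.0], [-1.2, 0.5], [-0.8, -0.3], [-0.3, -0.2], [0.3, -1.6], [-0.7, -0.2], [0.2, 0.3], [0.6, -0.3], [-2.3, -1.1], [2.3, -3.7], [-0.3, 0.6], [0.5, -0.8]]
[ 0.1477 -0.3287  3.097   1.1796] rms 13.94413667677792
[[-31.4, 4.6], [19.0, -1.0], [1.1, 1.2], [4.3, -1.3], [-23.4, 1.3], [-27.7, -0.1], [0.3, -3.4]]
```

```bash
python3 - <<'E'
from fit import *
TB=lambda l,x,y:("top",l,cr(x,y,380,245))
B=[TB([-.04,.032,.014],267,300),TB([-.04,-.032,.014],50,352),TB([-.112,0,.084],153,107),TB([-.02,-.018,.06],157,415),TB([-.02,.018,.06],270,390),TB([.02,.018,.06],300,525),TB([.02,-.018,.06],185,555)]
fit(B,[.14,-.36,3.3,1],lambda l,p:l*p[3])
T=lambda l,x,y:("top",l,cr(x,y,230,120)); S=lambda l,x,y:("scene",l,cr(x,y,170,230,7))
C=lambda x,y,z:[x,y,z,1]
J=[T([.028,-.03,.05,1],572,98),T([.028,.03,.05,1],422,98),T([-.028,.03,.05,1],422,240),T([-.028,-.03,.05,1],572,240),
T([-.035,.12,.012,0],95,276),T([-.035,-.12,.012,0],685,278),T([-.075,.026,.045,1],430,355),T([-.075,-.026,.045,1],558,355),
S([.035,-.12,.012,0],47,185),S([.035,.12,.012,0],430,580),S([-.035,.12,.012,0],600,462),
S([.028,-.03,.05,1],115,160),S([.028,.03,.05,1],208,248),S([-.028,.03,.05,1],337,178),
S([-.003,0,.095,1],205,76),S([.023,0,.095,1],160,100),S([-.075,-.026,.045,1],355,45),S([-.075,.026,.045,1],440,118)]
def f(l,p): return l[:3]+np.array([0,l[3]*(p[3]-.07),0])
p=fit(J,[.66,.03,0,.02],f); np.save("pj.npy",p)
im=cv2.imread("pics/top0.png")[:,:,::-1];sc=cv2.imread("pics/scene0.png")[:,:,::-1]
draw("top",im,[(*p[:3],jigl(p[3]))],(230,115,330,175),4,"pics/f2b.png")
draw("scene",sc,[(*p[:3],jigl(p[3]))],(165,225,265,320),4,"pics/f3b.png")
E
```

```text
[ 0.1453 -0.3629  3.3719  1.315 ] rms 0.8243193857389299
[[-0.8, 1.3], [1.1, 1.1], [0.2, -2.0], [-0.6, 0.4], [0.0, -0.2], [0.3, -0.4], [-0.0, -0.4]]
[6.599e-01 3.820e-02 6.000e-04 2.550e-02] rms 0.7638146900602248
[[-0.6, 0.1], [-0.6, 0.1], [-0.6, -0.7], [-0.5, -0.7], [-1.2, -0.2], [-1.1, -0.3], [-0.4, -0.3], [0.0, -0.3], [-0.7, -1.5], [-0.1, -0.6], [0.3, -0.4], [-1.0, -0.6], [-1.0, 0.2], [0.2, -1.0], [1.2, -1.7], [-1.8, -0.0], [0.5, -0.7], [0.4, -0.7]]
```

View pics/f2b.png

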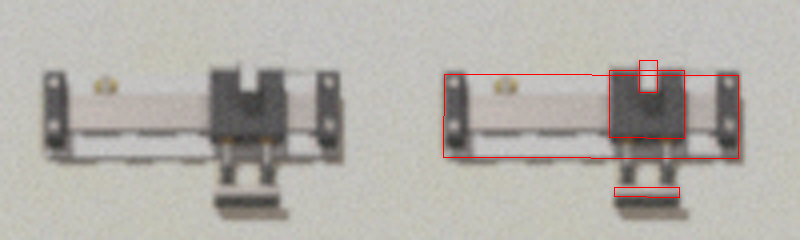

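View pics/f3b.png

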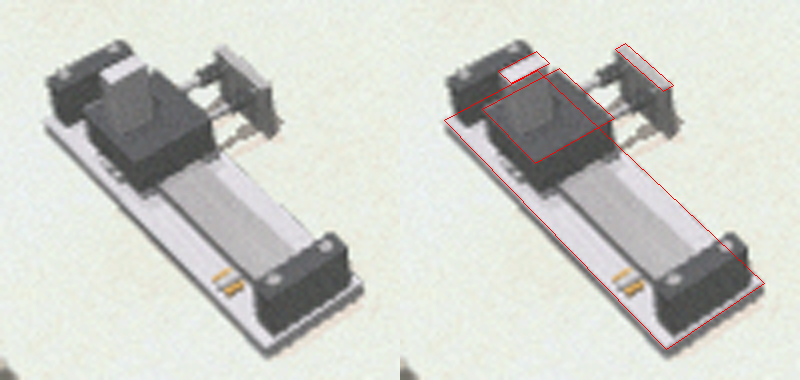

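```bash
cat >> h.py <<'E'
def down(psi): return (R.from_euler("z",psi)*R.from_quat([0,1,0,0])).as_quat()
E
python3 - <<'E'
from h import *
pm=np.load("pm.npy");pj=np.load("pj.npy")
print("t",read_time_s(),"bottle",toz("top",[225,232.7],0))
tab=fr(*pj[:3],[[.010,pj[3]-.07,.095],[.010,.07,.095],[-.115,.07,0]]);print(tab)
for k in (0,np.pi):
  for p,th,z in((tab[0],pj[2],.2),(tab[0],pj[2],.073),(tab[1],pj[2],.073),(tab[1],pj[2],.2),(pm[:2],pm[2],.2),(pm[:2],pm[2],.042),(tab[2],pj[2],.042)):
    q=inverse_kinematics([p[0],p[1],z],down(th+k)); print(k,None if q is None else np.round(q,2))
E
```

```text
t 1.3 bottle [0.36857333 0.2047984  0.        ]
[[ 0.66996113 -0.00630372  0.095     ]
 [ 0.66989153  0.10821177  0.095     ]
 [ 0.54489155  0.10813579  0.        ]]
0 [-0.59  0.53  0.74  1.6  -0.38  1.16  1.81]
0 [-0.5   0.66  0.62  1.68 -0.45  0.95  1.85]
0 [-0.52  0.63  0.41  1.65 -0.29  0.93  1.57]
0 [-0.59  0.5   0.5   1.57 -0.26  1.15  1.54]
0 [-1.3  -0.36  1.56  2.07  0.41  1.11  1.91]
0 [-0.41  0.51  0.96  2.17 -0.62  0.76  2.79]
0 [-0.61  0.47  0.41  1.97 -0.27  0.75  1.53]
3.141592653589793 [-0.73  0.63  0.98  1.6  -0.55  1.21 -1.21]
3.141592653589793 [-0.6   0.71  0.76  1.68 -0.57  0.98 -1.2 ]
3.141592653589793 [-0.71  0.7   0.68  1.66 -0.51  0.97 -1.42]
3.141592653589793 [-0.78  0.57  0.79  1.58 -0.43  1.18 -1.47]
3.141592653589793 [-1.31 -0.35  1.57  2.07  0.4   1.11 -1.23]
3.141592653589793 [-0.4   0.5   0.93  2.17 -0.6   0.75 -0.37]
3.141592653589793 [-0.89  0.57  0.76  1.98 -0.54  0.8  -1.39]
```

```bash
python3 - <<'E'
from h import *
pj=np.load("pj.npy");o=down(pj[2]+np.pi)
t=fr(*pj[:3],[[.010,pj[3]-.07,.095]])[0]
move_ptp([t[0],t[1],.2],o); 
move_gripper(.055,30)
print(read_time_s(),np.round(read_qpos(),2),read_eef_pos())
movel([t[0],t[1],.112],o,.15)
print(read_time_s(),read_eef_pos(),read_ft_force())
cv2.imwrite("pics/a1.png",read_camera("scene")[:,:,::-1]);a=read_camera("top")
im=cv2.imread("pics/a1.png")[180:320,130:300];im2=a[80:200,220:360,::-1]
cv2.imwrite("pics/a1c.png",cv2.convertScaleAbs(np.hstack([cv2.resize(im,(400,330)),cv2.resize(im2,(400,330))]),alpha=1.5))
E
```

```text
4.5833 [-0.73  0.63  0.98  1.6  -0.55  1.21 -1.21] [ 0.6699542  -0.0062359   0.19999547]
5.3167 [ 0.67062085 -0.00669098  0.11273674] [ 0.10860194 -0.34595836 -0.35175934]
```

View pics/a1c.png

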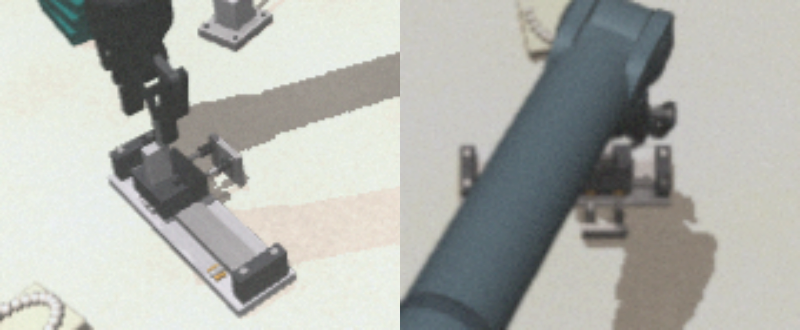

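The scene view shows the two fingers straddling the tab from above (crop ~(165,100) and (130,90), tab at (157,155)). Next I descend and pinch.

```bash
python3 - <<'E'
from h import *
pj=np.load("pj.npy");o=down(pj[2]+np.pi)
t=fr(*pj[:3],[[.010,pj[3]-.07,.095]])[0]
movel([t[0],t[1],.078],o,.1)
print(read_ft_force())
print(move_gripper(0.0,30),read_finger_gap(),read_time_s(),read_ft_force())
cv2.imwrite("pics/a2.png",cv2.convertScaleAbs(cv2.resize(read_camera("scene")[180:320,130:300,::-1],None,fx=4,fy=4),alpha=1.5))
E
```

```text
[-0.25086043  0.23134331 -0.40704516]
False 0.013247994025668052 6.3583 [-0.32847002  0.79091762  1.51051225]
```

View pics/a2.png

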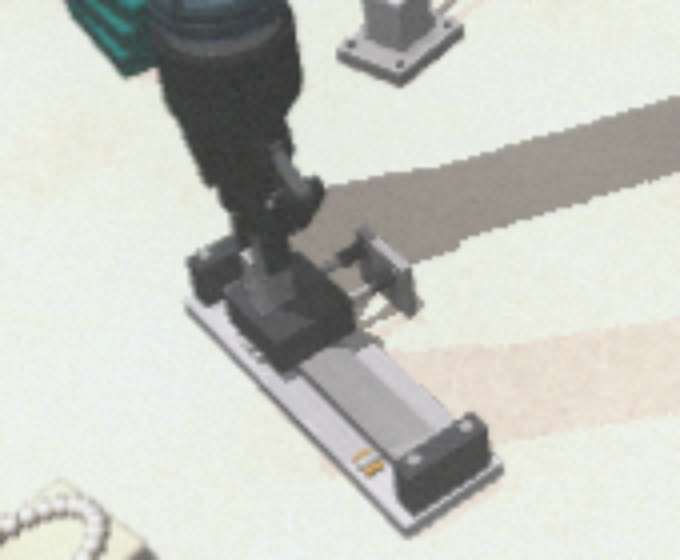

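```bash
python3 - <<'E'
from h import *
pj=np.load("pj.npy");o=down(pj[2]+np.pi)
P0=lambda v: fr(*pj[:3],[[.010,v-.07,.078]])[0]
movel(P0(.118),o,.08); print(read_time_s(),read_eef_pos(),read_ft_force())
v=.118
while v<.152:
    v+=.002; movel(P0(v),o,.04)
    f=read_ft_force();e=read_eef_pos();print(round(v,3),np.round(e,4),np.round(f,1),round(read_time_s(),2))
    if v>.138 and f[1]<-14: break
E
```

```text
7.7167 [0.66993249 0.08973792 0.07868041] [-1.13435085  1.02271739  6.43497839]
0.12 [0.6699 0.091  0.0787] [-1.4  0.6  7.4] 7.97
0.122 [0.6699 0.0929 0.0787] [-2.5 -0.3  6.2] 8.22
0.124 [0.6699 0.0948 0.0787] [-0.5 -0.7  7.3] 8.47
0.126 [0.6699 0.0957 0.0787] [-0.7 -0.8  6.6] 8.72
0.128 [0.6698 0.0959 0.0787] [-0.8 -3.4  6.2] 8.97
0.13 [0.6699 0.0961 0.0787] [-0.9 -4.5  4.8] 9.22
0.132 [0.6699 0.0963 0.0787] [-0.8 -6.9  5.9] 9.47
0.134 [0.6699 0.0964 0.0788] [-0.9 -8.8  5.1] 9.72
0.136 [0.6698 0.0965 0.0787] [-0.9 -9.9  4.8] 9.97
0.138 [0.6698 0.0967 0.0787] [ -0.7 -12.8   5.4] 10.22
0.14 [0.6698 0.0967 0.0787] [ -1.6 -14.5   4.2] 10.47
```

```bash
python3 - <<'E'
from h import *
pj=np.load("pj.npy");o=down(pj[2]+np.pi)
P0=lambda v: fr(*pj[:3],[[.010,v-.07,.078]])[0]
v=.140
while v<.165:
    v+=.002; movel(P0(v),o,.04)
    f=read_ft_force();e=read_eef_pos();print(round(v,3),np.round(e,4),np.round(f,1),round(read_finger_gap(),4),round(read_time_s(),2))
    if e[1]>.105: break
E
```

```text
0.142 [0.6698 0.0969 0.0787] [  1.1 -16.5   3.6] 0.013 10.72
0.144 [0.6698 0.0977 0.0787] [ -0.1 -16.1   4.1] 0.0129 10.97
0.146 [0.6698 0.1075 0.0787] [ -1.4 -12.3   6.3] 0.0132 11.22
```

```bash
python3 - <<'E'
from h import *
pj=np.load("pj.npy");o=down(pj[2]+np.pi)
P0=lambda v: fr(*pj[:3],[[.010,v-.07,.078]])[0]
pause(.3);e=read_eef_pos();print(e,read_ft_force())
movel(P0(.152),o,.04);e=read_eef_pos();print(e,read_ft_force())
# relieve the push, then open
movel([e[0],e[1],.078],o,.04);print(read_eef_pos(),read_ft_force())
move_gripper(.055,30)
e=read_eef_pos();print(e,read_ft_force())
movel([e[0],e[1],.2],o,.2)
print(read_time_s())
a=read_camera("scene");b=read_camera("top")
cv2.imwrite("pics/a3t.png",b[:,:,::-1]);cv2.imwrite("pics/a3s.png",a[:,:,::-1])
pj[3]=.140
draw("scene",a,[(*pj[:3],jigl(.14))],(165,225,265,320),4,"pics/a3.png")
E
```

```text
[0.66973902 0.10791562 0.07871425] [-0.54660707 -9.42491142  6.36599011]
[0.66974818 0.10923587 0.07877119] [ -0.63184498 -13.00171789   4.32966513]
[0.66973396 0.1088148  0.0787298 ] [-1.35426935 -4.16523761  6.94396558]
[0.66936562 0.11003036 0.07749359] [ 0.02451666 -0.2589837   0.3539077 ]
13.475
```

View pics/a3.png

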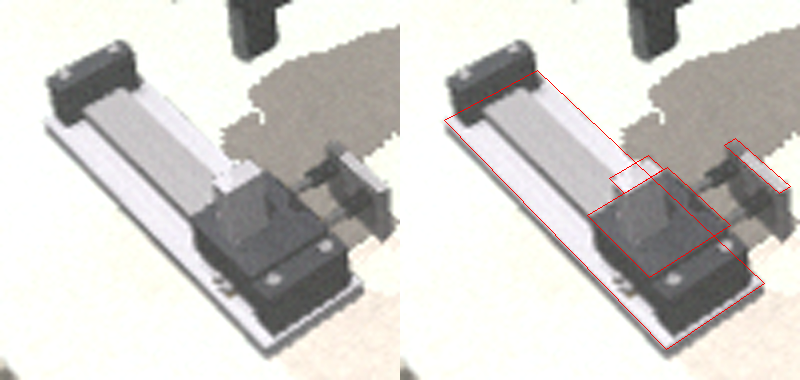

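View pics/a3t.png

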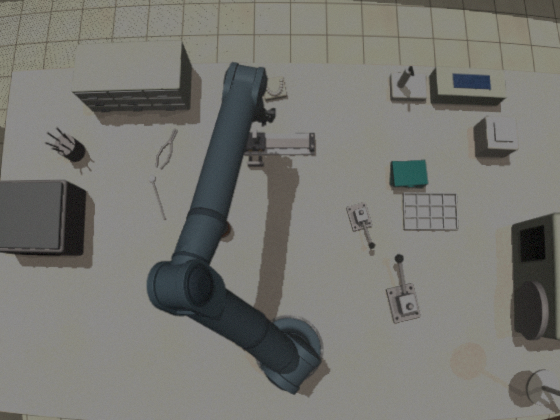

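The top view shows the carriage against the left end block. The carriage was gripped at y≈0.1085, and the detent prediction was 0.108, so it is home. Next is the mount.

```bash
python3 - <<'E'
from h import *
pm=np.load("pm.npy");o=down(pm[2]+np.pi)
for z in(.2,.15,.12,.042):
    q=inverse_kinematics([pm[0],pm[1],z],o);print(z,None if q is None else np.round(q,2))
movel([.60,.05,.2],None,.25)
move_ptp([pm[0],pm[1],.13],o);move_gripper(.065,40)
print(read_time_s(),read_eef_pos(),np.round(read_qpos(),2))
a=read_camera("scene");cv2.imwrite("pics/b1.png",cv2.convertScaleAbs(cv2.resize(a[90:230,160:330,::-1],None,fx=4,fy=4),alpha=1.5))
E
```

```text
0.2 [-1.3  -0.39  1.54  2.07  0.44  1.12 -1.27]
0.15 [-0.61  0.28  1.15  2.11 -0.32  0.94 -0.59]
0.12 [-0.55  0.35  1.1   2.13 -0.4   0.89 -0.52]
0.042 [-0.39  0.5   0.93  2.17 -0.59  0.75 -0.38]
15.6167 [ 0.42369083 -0.22251298  0.13017099] [-0.59  0.34  1.14  2.13 -0.4   0.91 -0.53]
```

View pics/b1.png

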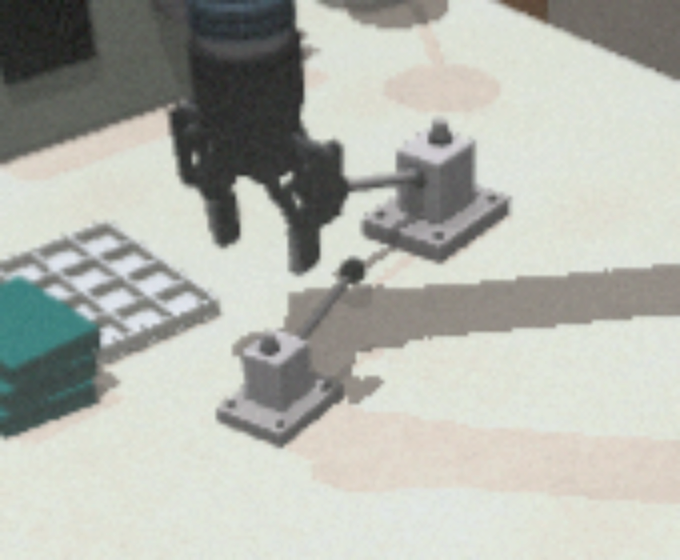

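```bash
python3 - <<'E'
from h import *
pm=np.load("pm.npy");o=down(pm[2]+np.pi)
movel([pm[0],pm[1],.042],o,.12);print(read_ft_force())
move_gripper(0,60);print(read_finger_gap(),read_time_s(),read_eef_pos(),read_ft_force(),read_ft_torque())
a=read_camera("scene");b=read_camera("top")
cv2.imwrite("pics/b2t.png",cv2.convertScaleAbs(cv2.resize(b[170:270,310:430,::-1],None,fx=6,fy=6),alpha=1.5))
cv2.imwrite("pics/b2.png",cv2.convertScaleAbs(cv2.resize(a[90:230,160:330,::-1],None,fx=4,fy=4),alpha=1.5))
E
```

```text
[-0.88437614 -0.21161907 -0.67102963]
0.033989692356356786 16.925 [ 0.42379026 -0.2238108   0.04308745] [-0.93525186  0.03920477  6.04026814] [-0.02721719  0.16360581 -0.00098959]
```

View pics/b2.png

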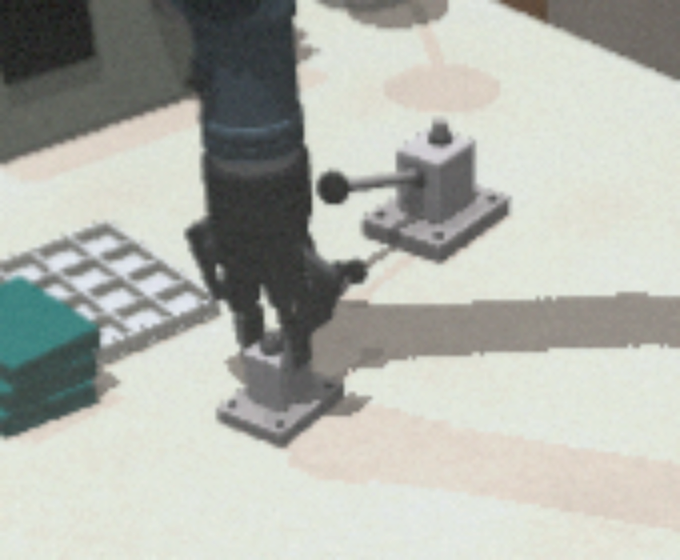

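View pics/b2t.png

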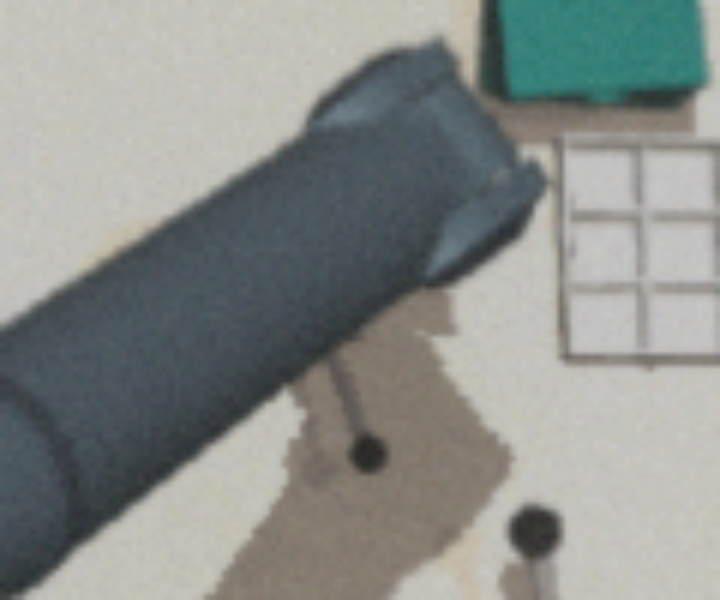

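```bash
python3 - <<'E'
from h import *
pm=np.load("pm.npy");pj=np.load("pj.npy");o1=down(pj[2]+np.pi)
movel([pm[0],pm[1],.072],None,.12);print(read_eef_pos(),read_ft_force(),read_ft_torque(),read_finger_gap())
movel([.50,-.05,.072],o1,.2)
t=fr(*pj[:3],[[-.145,.0705,.072]])[0]
movel(t,o1,.2)
print(read_time_s(),t,read_eef_pos(),read_ft_force(),np.round(read_qpos(),2),read_finger_gap())
a=read_camera("scene");b=read_camera("top")
cv2.imwrite("pics/c1.png",a[:,:,::-1]);cv2.imwrite("pics/c1t.png",b[:,:,::-1])
cv2.imwrite("pics/c1c.png",cv2.convertScaleAbs(cv2.resize(a[190:310,180:320,::-1],None,fx=5,fy=5),alpha=1.5))
E
```

```text
[ 0.42262576 -0.22235544  0.07171795] [-0.14075335  0.63506918 -4.23519895] [0.06332091 0.00050111 0.01687645] 0.0343989255684632
19.475 [0.51489125 0.10861756 0.072     ] [0.51455406 0.10623624 0.07206007] [-0.63421606 -0.04171758 -4.2841814 ] [-1.13  0.58  1.04  2.05 -0.65  0.89 -1.29] 0.03410549018934226
```

View pics/c1c.png

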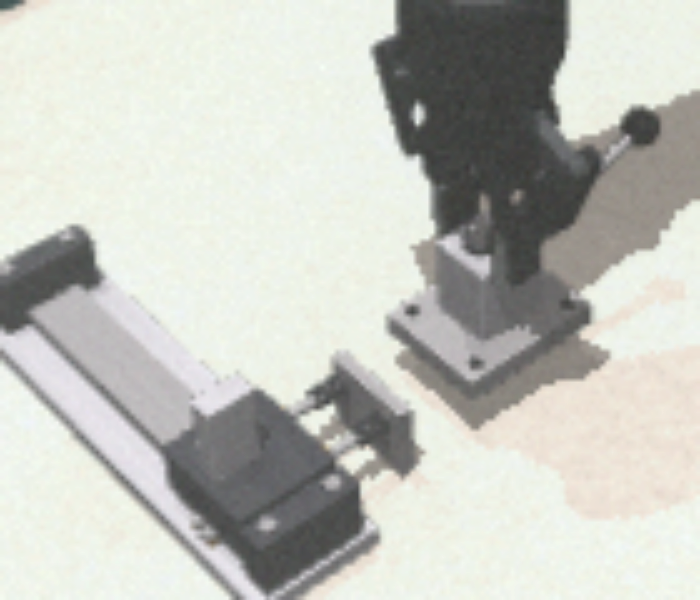

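View pics/c1t.png

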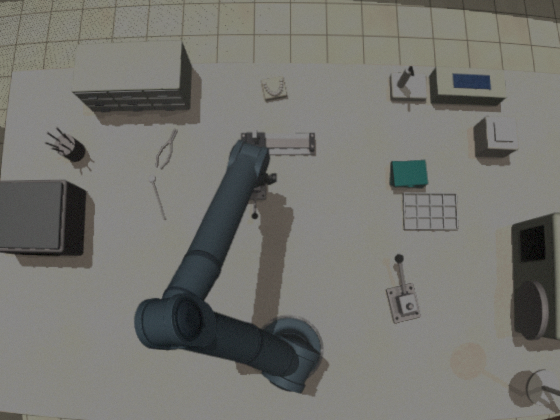

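```bash
python3 - <<'E'
from h import *
pj=np.load("pj.npy");o1=down(pj[2]+np.pi)
t=fr(*pj[:3],[[-.145,.0705,.072]])[0]
print(read_eef_pos())
movel([t[0],t[1],.048],o1,.1)
z=.048
while z>.037:
    z-=.001; movel([t[0],t[1],z],o1,.05); f=read_ft_force(); print(round(z,4),np.round(read_eef_pos(),4),np.round(f,1))
    if f[2]>-1.5: break
e=read_eef_pos();print(read_time_s(),R.from_quat(read_tcp_rot()).as_euler("ZYX"))
a=read_camera("scene");cv2.imwrite("pics/d1.png",a[:,:,::-1])
m=(e[0],e[1],pj[2],mountl())
draw("scene",a,[(*pj[:3],jigl(.14)),m],(205,215,305,315),4,"pics/d1c.png")
E
```

```text
[0.51459269 0.10596002 0.07210643]
0.047 [0.5153 0.1086 0.0474] [-0.2 -0.2 -4.6]
0.046 [0.5149 0.1087 0.0461] [-0.   0.2 -4.2]
0.045 [0.5148 0.1086 0.0449] [-0.4 -0.1 -4.5]
0.044 [0.5148 0.1086 0.0439] [-0.7  0.1 -4.1]
0.043 [0.5151 0.1087 0.0432] [-0.7  0.2 -2. ]
0.042 [0.5151 0.1087 0.0431] [-4.   0.3  6.2]
21.4667 [ 5.61197197e-04  5.62580593e-04 -3.14031186e+00]
```

View pics/d1c.png

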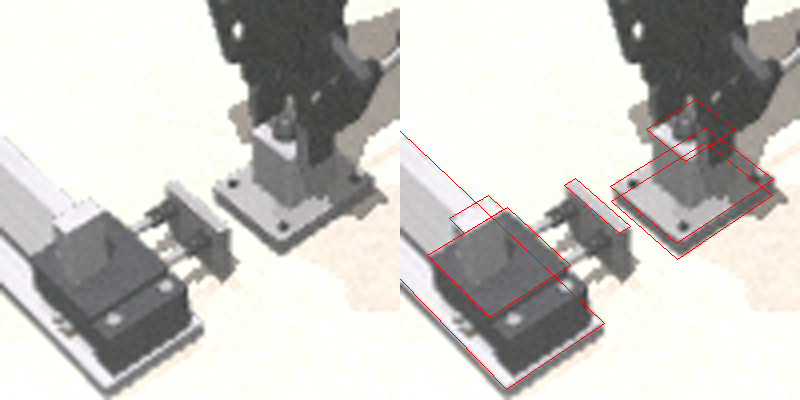

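```bash
python3 - <<'E'
from h import *
pj=np.load("pj.npy");o1=down(pj[2]+np.pi)
g=lambda x: fr(*pj[:3],[[x,.0705,.0428]])[0]
x=-.145
rec=[]
while x<-.085:
    x+=.003 if x<-.124 else .0015
    movel(g(x),o1,.03); f=read_ft_force();e=read_eef_pos();rec.append((x,e[0],f[0]))
    print(round(x,4),np.round(e,4),np.round(f,1),round(read_time_s(),2))
    if f[0]<-6 : break
E
```

```text
-0.142 [0.5189 0.1087 0.0432] [ 0.6  0.6 -0.9] 21.77
-0.139 [0.5205 0.1086 0.0431] [-3.3 -0.4  5.3] 22.02
-0.136 [0.5232 0.1085 0.0431] [-4.   0.6  6.7] 22.27
-0.133 [0.5262 0.1085 0.0431] [-3.6  0.4  6.3] 22.52
-0.13 [0.5293 0.1084 0.0431] [-4.5 -0.1  7.6] 22.77
-0.127 [0.5323 0.1084 0.0431] [-4.2 -0.4  5.9] 23.02
-0.124 [0.5353 0.1083 0.0431] [-4.1 -0.1  7.8] 23.27
-0.1225 [0.5362 0.1084 0.0431] [-5.7  0.3  9.1] 23.52
-0.121 [0.5378 0.1084 0.0431] [-5.1  0.5  7.8] 23.77
-0.1195 [0.5394 0.1083 0.0431] [-4.3 -0.   7.8] 24.02
-0.118 [0.5409 0.1083 0.0431] [-5.1  0.8  7.3] 24.27
-0.1165 [0.5424 0.1083 0.0431] [-5.9 -0.   8.2] 24.52
-0.115 [0.5439 0.1084 0.0431] [-4.9 -1.2  6.6] 24.77
-0.1135 [0.5454 0.1084 0.0431] [-5.2  0.5  7.9] 25.02
-0.112 [0.5469 0.1084 0.0431] [-5.6 -0.1  7.4] 25.27
-0.1105 [0.5478 0.1084 0.0432] [-7.1 -0.   9.8] 25.52
```

```bash
python3 - <<'E'
from h import *
pj=np.load("pj.npy");o1=down(pj[2]+np.pi)
Z=.0438
g=lambda x: fr(*pj[:3],[[x,.0705,Z]])[0]
x=-.1105
movel(g(x),o1,.03);pause(.2);print(read_eef_pos(),read_ft_force())
while x<-.095:
    x+=.0015
    movel(g(x),o1,.03); f=np.mean([read_ft_force() for _ in range(5)],0);e=read_eef_pos()
    print(round(x,4),np.round(e,4),np.round(f,1),round(read_time_s(),2))
    if f[0]<-6 or e[0]>.555: break
E
```

```text
[0.54870094 0.10844118 0.04328141] [-2.13910326 -0.6272743  -1.45112947]
-0.109 [0.5504 0.1084 0.0433] [-3.6 -1.1 -2.7] 26.22
-0.1075 [0.5516 0.1084 0.0434] [-4.4 -0.4 -1.4] 26.47
-0.106 [0.5528 0.1085 0.0435] [-5.6 -0.4 -0.2] 26.72
-0.1045 [0.5536 0.1084 0.0435] [-6.  -1.2  1.1] 26.97
-0.103 [0.5545 0.1085 0.0436] [-8.  -0.2  3.4] 27.22
```

```bash
python3 - <<'E'
from h import *
pj=np.load("pj.npy");o1=down(pj[2]+np.pi)
Z=.0443
g=lambda x: fr(*pj[:3],[[x,.0705,Z]])[0]
x=-.103
print(R.from_quat(read_tcp_rot()).as_euler("ZYX"),read_ft_torque())
while x<-.085:
    x+=.0012
    movel(g(x),o1,.03); f=np.mean([read_ft_force() for _ in range(5)],0);e=read_eef_pos()
    print(round(x,4),np.round(e,4),np.round(f,1),round(read_time_s(),2))
    if e[0]>.5572: break
pause(.5)
print(read_eef_pos(),np.mean([read_ft_force() for _ in range(5)],0),read_finger_gap(),R.from_quat(read_tcp_rot()).as_euler("ZYX"),read_ft_torque())
a=read_camera("scene");cv2.imwrite("pics/e1.png",a[:,:,::-1]);b=read_camera("top");cv2.imwrite("pics/e1t.png",b[:,:,::-1])
e=read_eef_pos()
draw("scene",a,[(*pj[:3],jigl(.14)),(e[0]-.003,e[1],pj[2],mountl())],(205,215,305,315),4,"pics/e1c.png")
E
```

```text
[ 4.17592452e-04  5.57785212e-03 -3.14091709e+00] [-0.33237784  1.90882293 -0.12448246]
-0.1018 [0.5554 0.1085 0.0437] [-9.  -0.6  2.2] 27.47
-0.1006 [0.5559 0.1084 0.0437] [-9.3 -0.2  4.3] 27.72
-0.0994 [0.5566 0.1084 0.0437] [-9.8 -1.6  5.2] 27.97
-0.0982 [0.5573 0.1085 0.0438] [-12.   -1.2   6.1] 28.22
[0.55727114 0.10846509 0.04380458] [-11.59703753  -0.49978479   5.59744068] 0.034387080415871865 [ 6.04564234e-04  9.99917801e-03 -3.14033315e+00] [-0.31312678  2.67238071 -0.14249574]
```

View pics/e1c.png

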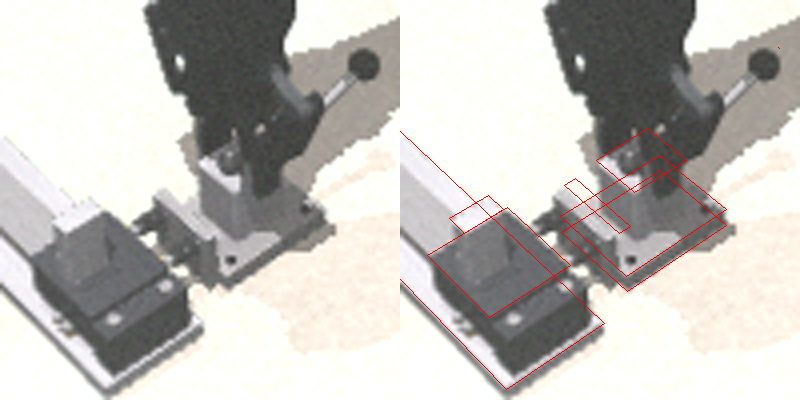

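```bash
python3 - <<'E'
from h import *
pj=np.load("pj.npy")
a=cv2.imread("pics/d1.png");b=cv2.imread("pics/e1.png")
L=lambda d:proj("scene",fr(*pj[:3],[[-.071+d,.07,.045]]))[0]
print("px free",L(0),"per mm",(L(.01)-L(0))/10)
u=(L(.01)-L(0));
n0=L(0).round().astype(int)
# sub-pixel template matching of the pad's top strip / left rod end, on 6x images
f=6
A=cv2.resize(a,None,fx=f,fy=f,interpolation=cv2.INTER_CUBIC);B=cv2.resize(b,None,fx=f,fy=f,interpolation=cv2.INTER_CUBIC)
for (dx0,dx1,dy0,dy1) in((-12,7,-9,8),(-10,5,-8,5),(-8,8,-8,8)):
    x0,x1,y0,y1=n0[0]+dx0,n0[0]+dx1,n0[1]+dy0,n0[1]+dy1
    t=A[y0*f:y1*f,x0*f:x1*f]; w=8
    s=B[(y0-w)*f:(y1+w)*f,(x0-w)*f:(x1+w)*f]
    r=cv2.matchTemplate(s,t,cv2.TM_CCOEFF_NORMED);_,m,_,l=cv2.minMaxLoc(r)
    d=np.array(l)/f-w; print(m,d,"travel mm",d@u/(u@u)*10)
for n,i in(("d",a),("e",b)):
    pass
o=np.hstack([cv2.convertScaleAbs(cv2.resize(i[250:290,230:280],None,fx=8,fy=8,interpolation=cv2.INTER_CUBIC),alpha=1.5) for i in(a,b)])
cv2.imwrite("pics/g.png",o)
E
```

```text
px free [253.60247561 265.768469  ] per mm [-0.3323175   0.20724927]
0.8788259029388428 [-3.33333333  2.16666667] travel mm 10.149251711005691
0.947864294052124 [-3.5         2.16666667] travel mm 10.510339584083761
0.8613333702087402 [-3.33333333  2.33333333] travel mm 10.374443576347563
```

View pics/g.png

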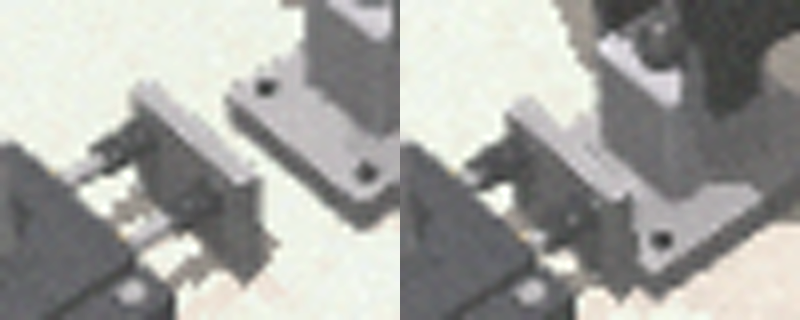

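```bash
python3 - <<'E'
from h import *
pj=np.load("pj.npy")
print("foot front-left corner",toz("scene",[(252)/8+230-.5,272/8+250-.5],.014),"pad top near left corner",toz("scene",[(632-400)/8+230-.5,200/8+250-.5],.045))
print("pad before top left corner",toz("scene",[262/8+230-.5,182/8+250-.5],.045))
f=[]
for i in range(5):
    pause(.7);f.append(read_ft_force())
print(np.round(f,1),read_eef_pos(),read_finger_gap(),read_time_s())
for n in("mount_front","pad_face"): print(n,[(np.round(toz("scene",d["at"],.007),3),round(d["confidence"],2)) for d in tip_of("scene",n)])
b=read_camera("scene");a=cv2.imread("pics/e1.png")[:,:,::-1]
print(np.abs(a[240:300,230:280].astype(int)-b[240:300,230:280]).mean())
E
```

```text
foot front-left corner [0.59430647 0.14062712 0.014     ] pad top near left corner [0.59767028 0.13739333 0.045     ]
pad before top left corner [0.58674424 0.13777604 0.045     ]
[[-11.5  -0.5   6.5]
 [-11.7  -0.9   6.6]
 [-11.9  -0.2   6.9]
 [-12.3  -1.    6.6]
 [-11.6  -1.1   5.9]] [0.55726404 0.10845315 0.04379424] 0.03418685204382093 32.3167
mount_front [(array([0.596, 0.103, 0.007]), 0.86)]
pad_face [(array([0.589, 0.101, 0.007]), 0.81)]
1.914
```

```bash
python3 - <<'E'
from bench import *
print(sign_off(),read_time_s())
E
```

```text
the job is handed in; nothing more can be done
the job is handed in; nothing more can be done
```

I clicked the carriage home, set the mount against the sprung pad, and pressed it. I held the push for about 4 s and handed the job in at about 32 s, still gripping and pressing. No verdict was reported.

- **Mount chosen:** I took the one at top pixel (360,215), not the larger look-alike at (403,303). It measured about 0.94–1.0 of the given size, against 1.3 for the other. When lifted it weighed about 0.43 kg, which fits the 0.45 kg given.
- **Carriage:** I pinched the tab and pushed it left. It jumped over the detent at about 16 N. It last read about 0.140 m of travel, and the picture showed it against the left end block.
- **Push on the pad:** The pad had moved in about 10.3 mm by comparing pictures from before and during the push, which is about 8.2 N. The wrist read a steady −11.5 to −12.3 N. I put the difference of about 4 N down to the foot rubbing on the counter, which I estimated and did not measure separately.
- **Position:** The tool was within about 0.01 rad of square and level. The mount was off the pad's centre by 0–3 mm, depending on which measurement is used.
- **Disagreement:** The last network and corner readings put the mount front and the pad face 3–7 mm apart in x. They disagree on which is in front, so I treated this as picture error, because the pad moved in step with the mount.
- **Other things on the counter:** The arm's path kept clear of them, but I did not measure their positions again afterwards.

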